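# Empty one bay of a dish caddy into the discard pan

## Task

The red culture dishes are contaminated: pick the caddy up by its grip post, hold it over the steel discard pan and tip it on the corner of the red dishes' bay so that both red dishes slide out through the gap in the rim into the pan, while every other dish stays in the caddy. Then stand the caddy level on its blue pad again without dropping it and let go. Do not touch any dish with the robot, and leave the other things on the bench alone.

Things in the scene. Friction and masses are not known exactly. Their poses are not given: they have to be found in the camera images.
- caddy: Loose four-bay dish caddy, pale grey octagonal tray 192 mm across the flats, about 0.3 kg. Origin: centre of the underside; z up, x and y along its two crossed dividers (3 mm thick), which part it into four bays centred at (+-44, +-44) mm. Floor 4 mm thick; tops of walls and dividers at z 38 mm. Outer walls (84 mm long, 3 mm thick) stand only on the four flat sides, at +-x and +-y.
- caddy_grip (a point): Where to hold the caddy: on its dark upright grip post, 78 mm above the underside. The post is 30 mm square, its faces square to the caddy's x and y, running from the floor to z 105 mm, with a 36 mm square cap from z 95 to 105 mm. Grip it firmly (45 N held it without slipping in the fingers).
- caddy_lip (a point): Middle of the rim gap of the bay at the caddy's (+x, +y) corner, at floor-top height (97.6, at 45 deg; z 4 mm). The three other bays have the same gap at their own outer corners (135, 225, 315 deg): 72 mm wide, no wall, the floor just ends. With the caddy tipped towards a corner only the bay there can empty; dishes begin to slide at about 14 to 20 degrees of tilt, 35 degrees empties the bay.
- discard_pan: Fixed open stainless pan, 200 mm (x) by 230 mm (y) outside, 50 mm high (rim bead to 54 mm), wall 3 mm. Two flat wire grips stick out 16 mm at its +-y ends. Origin: centre of the underside, on the worktop; z up.
- pad: Fixed flat blue bench pad, 240 x 240 x 3 mm, on which the caddy stands at the start. Origin: centre of the underside. Round the work stand fixed things not listed here: glassware and equipment up to 150 mm tall and more along the back (beyond x = 0.75 m), a notebook, boxes and small tools more than 0.39 m to either side.
- red_dish_low: Loose closed culture dish, 59 mm diameter, 15 mm high, 20 g, with dark red medium under a clear lid. The lower one of the stack of two red dishes. Which bay it is in varies. Origin: centre of its underside, z up through the lid.
- red_dish_top: Loose closed culture dish, 59 mm diameter, 15 mm high, 20 g, with dark red medium under a clear lid. The upper one of the stack of two red dishes. Which bay it is in varies. Origin: centre of its underside, z up through the lid.
- straw_dish_low: Loose closed culture dish, 59 mm diameter, 15 mm high, 20 g, with pale straw-yellow medium under a clear lid. The lower one of the stack of two straw dishes. Which bay it is in varies. Origin: centre of its underside, z up through the lid.
- straw_dish_top: Loose closed culture dish, 59 mm diameter, 15 mm high, 20 g, with pale straw-yellow medium under a clear lid. The upper one of the stack of two straw dishes. Which bay it is in varies. Origin: centre of its underside, z up through the lid.
- green_dish: Loose closed culture dish, 59 mm diameter, 15 mm high, 20 g, with green medium under a clear lid. Alone in its bay. Which bay it is in varies. Origin: centre of its underside, z up through the lid.
- black_dish: Loose closed culture dish, 59 mm diameter, 15 mm high, 20 g, with black (charcoal) medium under a clear lid. Alone in its bay. Which bay it is in varies. Origin: centre of its underside, z up through the lid.
- tape: Bystander: roll of beige tape lying flat, 96 mm diameter, 25 mm high; origin at centre of its underside.
- black_tape: Bystander: small black tape roll lying flat, 51 mm diameter, 19 mm high; origin at centre of its underside.
- tweezers: Bystander: steel tweezers lying flat, 14 x 123 x 12 mm, long along its y; origin at centre of its underside.

How it is judged:
On the way, in this order (a step that is already met when the one before it is completed fails the run):
1. the caddy is lifted clear of the pad with all six dishes in it (height (world z) of caddy above 0.03 m and distance between each of red_dish_low, red_dish_top, straw_dish_low, straw_dish_top, green_dish, black_dish and caddy below 0.1 m), for 0.2 s.
2. both red dishes lie in the discard pan, tipped from the caddy held over it, with the other four still in the caddy (x of red_dish_low in the frame of discard_pan between -0.1 and 0.1 m and y of red_dish_low in the frame of discard_pan between -0.115 and 0.115 m and height (world z) of each of red_dish_low, red_dish_top below 0.055 m and x of red_dish_top in the frame of discard_pan between -0.1 and 0.1 m and y of red_dish_top in the frame of discard_pan between -0.115 and 0.115 m and distance between each of straw_dish_low, straw_dish_top, green_dish, black_dish and caddy below 0.1 m and height (world z) of caddy above 0.03 m), for 0.2 s.
At the end, for the whole second after the job is handed in: Both red dishes rest in the discard pan (inside its walls, below 55 mm, any way up); the caddy stands at rest and level (within 0.06 rad) on the pad, its centre within 60 mm of the pad's along each pad axis; the four other dishes lie flat in it, within 100 mm of its centre (x of red_dish_low in the frame of discard_pan between -0.1 and 0.1 m and y of red_dish_low in the frame of discard_pan between -0.115 and 0.115 m and height (world z) of each of red_dish_low, red_dish_top below 0.055 m and x of red_dish_top in the frame of discard_pan between -0.1 and 0.1 m and y of red_dish_top in the frame of discard_pan between -0.115 and 0.115 m and distance between each of straw_dish_low, straw_dish_top, green_dish, black_dish and caddy below 0.1 m and angle between each of straw_dish_low, straw_dish_top, green_dish, black_dish's own z axis and vertical below 0.15 rad and x of caddy in the frame of pad between -0.06 and 0.06 m and y of caddy in the frame of pad between -0.06 and 0.06 m and height (world z) of caddy below 0.008 m and angle between caddy's own z axis and vertical below 0.06 rad and linear speed of caddy below 0.02 m/s and linear speed of each of red_dish_low, red_dish_top, straw_dish_low, straw_dish_top, green_dish, black_dish below 0.03 m/s); the robot touches nothing.
It fails at once if the robot touches a dish (contact force between any of the fingers, the arm and red_dish_low above 0.3 N or contact force between any of the fingers, the arm and red_dish_top above 0.3 N or contact force between any of the fingers, the arm and straw_dish_low above 0.3 N or contact force between any of the fingers, the arm and straw_dish_top above 0.3 N or contact force between any of the fingers, the arm and green_dish above 0.3 N or contact force between any of the fingers, the arm and black_dish above 0.3 N).
It fails at once if a dish other than the red ones leaves the caddy (not (distance between straw_dish_low and caddy below 0.1 m) or not (distance between straw_dish_top and caddy below 0.1 m) or not (distance between green_dish and caddy below 0.1 m) or not (distance between black_dish and caddy below 0.1 m)).
It fails at once if the caddy is dropped onto the pad (moving faster than 0.4 m/s within 17 mm above it) (height (world z) of caddy below 0.02 m and linear speed of caddy above 0.4 m/s).
It fails at once if a bystander is moved more than 15 mm (distance of any of tape, black_tape, tweezers from where it was at the start of the episode above 0.015 m).
It also fails if it takes over 56 s, if anything falls off the work surface, if the arm or the gripper's body presses on something with over 40 N, if the wrist force passes 120 N, or if a joint passes its speed limit or range.

## Robot

A 6-joint arm with a two-finger parallel gripper is mounted at the origin on a cart in front of the work surface, level with it; the furniture and walls round the work are solid. World frame = base frame: x ahead of the robot, y to its left, z up, the work surface at z = 0. Lengths are in m, angles in rad, forces in N, time in s.
With the tool pointing down it reaches from about 0.35 to 0.975 m from the base axis. Payload 4.9 kg.
Tool frame: the origin (TCP) lies at the very end of the fingers, on their centre line; the grasp point (between the pads) lies 19 mm behind it (manip.hold_point_z is the distance from the TCP to the grasp point, in m); z points along the fingers, y is the direction in which the jaws open and shut (so a half turn about z gives the same grasp; the last joint's range is limited). The gripper opens to 85 mm and grips with 20 to 120 N. Pads are 22 mm wide; open, the fingers measure 114 mm over their backs; the gripper's body (76 mm by 85 mm) begins 54 mm behind the grasp point. The pads swing forward as they close: fully open they stand 13 mm farther back than shut.
Start: joints at [-1.348, 0.053, 1.613, -0, 1.476, -0.119], TCP at [0.209, -0.589, 0.231] pointing down, gripper open.
Joint ranges: [-3.01, 3.01], [-1.01, 2.22], [0.06, 2.58], [-1.02, 4.17], [0.09, 2.62], [-3.14, 3.14]. Speed limits (rad/s): [2.57, 2.57, 3.14, 3.14, 3.14, 3.14].

## Interface

Orientations are given as a unit quaternion [w, x, y, z].
In Python, from plant import monitor, grab_frame, camera_params, ticket, manip gives the robot as it stands.
- The arm moves only by the tool play_rows, never from a script. Its argument "commands" is a list of rows, each an object of numbers: "dx", "dy", "dz": the shift along the tool's x, y, z in cm; "rx", "ry", "rz": the turn, a rotation vector about the tool's x, y, z in rad; "claw": the closure, from 0 (fully open) to 1 (shut). In form: [{"dx": .., "dy": .., "dz": .., "rx": .., "ry": .., "rz": .., "claw": ..}, ...]. A call has 1 to 5 rows; each row is the pose to reach, as a shift and turn from the pose measured when the call began, along the tool's axes at that moment; what a row does not reach only later rows make up. A row lasts 1/10 s, in which the tool goes at most 50 mm and 8.59 degrees, less where a joint would pass 70% of its speed; a pose out of reach is approached as far as the arm can. A call with a gripper value outside its range is refused whole. The fingers move at their own pace and stop on an object; the grip force is fixed at half the most. Time passes only in rows, so rows that repeat a pose let the fingers close. It gives the time, the measured TCP pose, the force and the opening at its end, in the units of the state.
- monitor.state(): the state, without advancing time (a new reading comes with each control period).
- grab_frame(name): name is "scene" or "top"; returns the picture (384x512x3 uint8, blue, green, red); there is no depth.
- camera_params(name): a dict with "fx", "fy", "cx", "cy" (pixels), "rvec" (rotation vector, rad) and "tvec" (3), from world to camera coordinates, as OpenCV has them. Camera axes: x right, y down, z forward; pixel columns grow to the right and rows downward; lengths in m; the calibration is good to about 2 mm. A picture is of the moment at which its call begins. camera_params takes no time and is no camera call.
- ticket.job_done(): hands the job in, once; it reports no verdict.
The state is a dict: "time": time; "joint_pos": joint angles; "joint_vel": joint speeds; "joint_efforts": joint torques, N m; "tool_pos": TCP position; "tool_rot": TCP orientation; "contact_force": force on the tool from outside, world axes, zero at the start; "ft_torque": the same for the moment, N m; "gripper_width": opening from 0.0 (shut) to 1.0 (fully open).
Only numpy, scipy, OpenCV 4.12 (cv2) and the standard library are available. Lean on these libraries where they do the work, as an engineer would, in place of code of your own. Each camera call takes 0.05 s, during which the arm holds its last target.

## Working session

There is one attempt and no reset: what is moved stays moved. The work goes in short steps, Python scripts to look and compute and a tool call to move; the robot and the scene stay as the last step left them, time stands still between calls to the robot, and variables do not carry over. Pictures are saved under pics/ and viewed, and the job is handed in when it is done.

Besides the shell and the picture viewer there is one more tool, called after "Request:" as name(argument=value, ...), one argument or row to a line, values as JSON. play_rows: Moves the arm, as the interface text tells. Its arguments: {"type":"object","properties":{"commands":{"type":"array"}},"required":["commands"]}

```bash
ls; mkdir -p pics; python3 - <<'E'
from plant import monitor, grab_frame, camera_params, manip
import cv2
for n in("scene","top"):
    cv2.imwrite(f"pics/{n}0.png",grab_frame(n)); print(n,camera_params(n))
print(monitor.state()); print(manip.hold_point_z)
E
```

```text
pics
scene {'fx': 421.6102058602338, 'fy': 421.6102058602338, 'cx': 257.3422744481317, 'cy': 193.0332697913912, 'rvec': array([ 0.53893303, -2.58836652,  1.32481841]), 'tvec': array([0.5299242 , 0.14557825, 1.48093233])}
top {'fx': 373.54703913163667, 'fy': 373.54703913163667, 'cx': 250.90294886023182, 'cy': 192.1644086147487, 'rvec': array([ 2.20763992, -2.14670261,  0.12155764]), 'tvec': array([0.05532961, 0.58180633, 1.04263107])}
{'time': 0.1, 'joint_pos': array([-1.34797919e+00,  5.32757471e-02,  1.61416199e+00,  1.57906481e-05,
        1.47596871e+00, -1.18998853e-01]), 'joint_vel': array([-0.00164158, -0.00202602, -0.0030878 , -0.00113052,  0.00061264,
        0.00126321]), 'joint_efforts': array([ 7.79358579e-04, -3.94903886e+01, -3.71362281e+01, -4.08842948e-05,
        3.93731039e-03,  2.49315440e-05]), 'tool_pos': array([ 0.20938052, -0.58829385,  0.23019214]), 'tool_rot': array([-9.06079889e-04,  9.85430467e-01,  1.70076371e-01, -3.92063482e-05]), 'contact_force': array([ 0.00465815,  0.22100097, -0.47632194]), 'ft_torque': array([-0.04124528,  0.0485887 ,  0.03797108]), 'gripper_width': 1.0027177907088307}
0.0187
```

View pics/scene0.png

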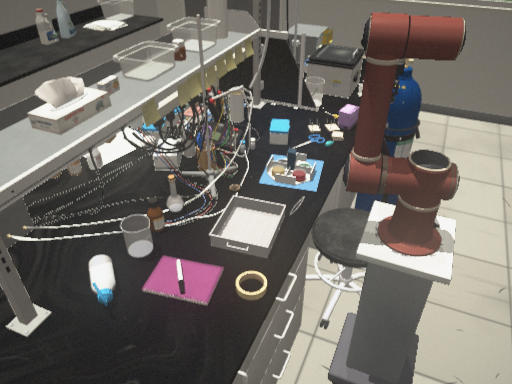

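View pics/top0.png

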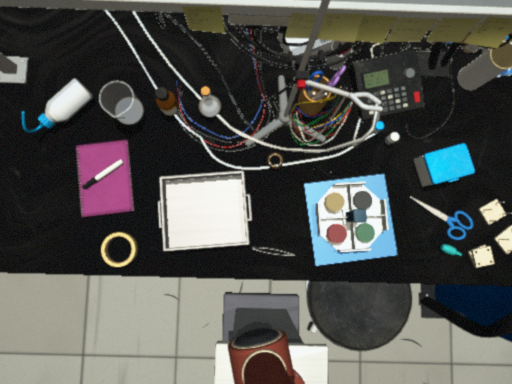

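The top view shows the pan at about (205,210), the pad and caddy at (351,217), and the red dishes at (337,233), which is the bay nearest both robot and pan. The tweezers lie at (273,251). Next I'll measure these precisely.

```bash
cat > h.py <<'E'
import numpy as np, cv2
from plant import camera_params
def ray(n,uv,z):
    c=camera_params(n);R,_=cv2.Rodrigues(c['rvec']);C=-R.T@c['tvec']
    d=R.T@np.array([(uv[0]-c['cx'])/c['fx'],(uv[1]-c['cy'])/c['fy'],1]);return C+d*(z-C[2])/d[2]
def proj(n,P):
    c=camera_params(n);K=np.array([[c['fx'],0,c['cx']],[0,c['fy'],c['cy']],[0,0,1]])
    return cv2.projectPoints(np.array(P,float).reshape(-1,1,3),c['rvec'],c['tvec'],K,None)[0][:,0]
E
python3 - <<'E'
from h import *
im=cv2.imread('pics/top0.png')
cv2.imwrite('pics/topc.png',cv2.resize(im[165:275,295:405],(770,770)[:2] if 0 else (600,600),interpolation=cv2.INTER_CUBIC))
cv2.imwrite('pics/topp.png',cv2.resize(im[160:270,150:300],(800,587),interpolation=cv2.INTER_CUBIC))
hsv=cv2.cvtColor(im,cv2.COLOR_BGR2HSV)
m=cv2.inRange(hsv,(95,80,100),(115,255,255)); m[:,:300]=0;m[:,400:]=0
pts=cv2.findNonZero(m);r=cv2.minAreaRect(cv2.convexHull(pts));print('pad',r,[ray('top',p,0.003).round(4) for p in cv2.boxPoints(r)],ray('top',r[0],.003))
g=cv2.inRange(hsv,(0,0,140),(180,60,255)); 
g2=np.zeros_like(g);g2[175:260,308:395]=g[175:260,308:395]
n,l,s,c=cv2.connectedComponentsWithStats(g2)
k=1+np.argmax(s[1:,4]);hu=cv2.convexHull(cv2.findNonZero((l==k).astype('uint8')))
print('caddy hull',s[k],cv2.minAreaRect(hu),hu[:,0].tolist())
print('camC',ray('top',(0,0),100)*0)
R,_=cv2.Rodrigues(camera_params('top')['rvec']);print(-R.T@camera_params('top')['tvec'])
E
```

```text
pad ((344.8556823730469, 164.92483520507812), (194.1030731201172, 85.95625305175781), 84.2007827758789) [array([ 0.9502, -0.0443,  0.003 ]), array([ 0.9865, -0.3052,  0.003 ]), array([ 0.4054, -0.3588,  0.003 ]), array([ 0.3741, -0.1105,  0.003 ])] [ 0.67166911 -0.20510761  0.003     ]
caddy hull [ 317  181   72   71 2271] ((352.64410400390625, 216.232666015625), (69.82257843017578, 69.436279296875), 86.3086166381836) [[388, 228], [370, 249], [369, 250], [356, 251], [340, 251], [336, 249], [323, 238], [319, 234], [317, 203], [317, 202], [320, 198], [328, 189], [331, 186], [335, 183], [341, 182], [360, 181], [364, 181], [385, 199], [386, 203], [388, 225]]
camC [-0. -0.  0.]
[0.47491435 0.08445413 1.0936011 ]
```

View pics/topc.png

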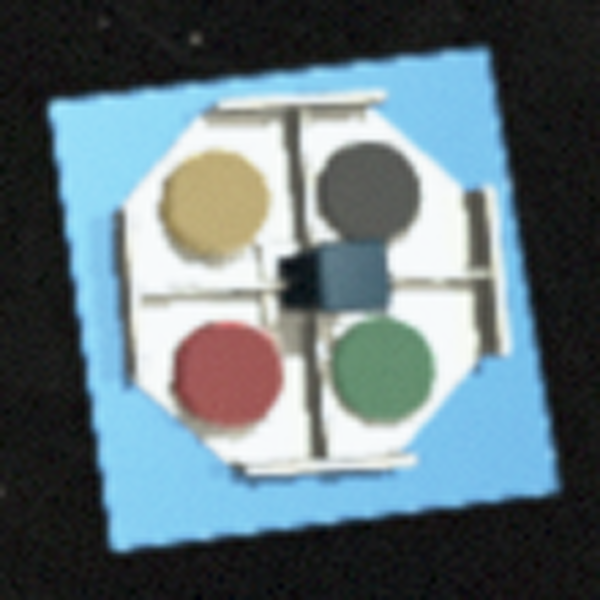

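View pics/topp.png

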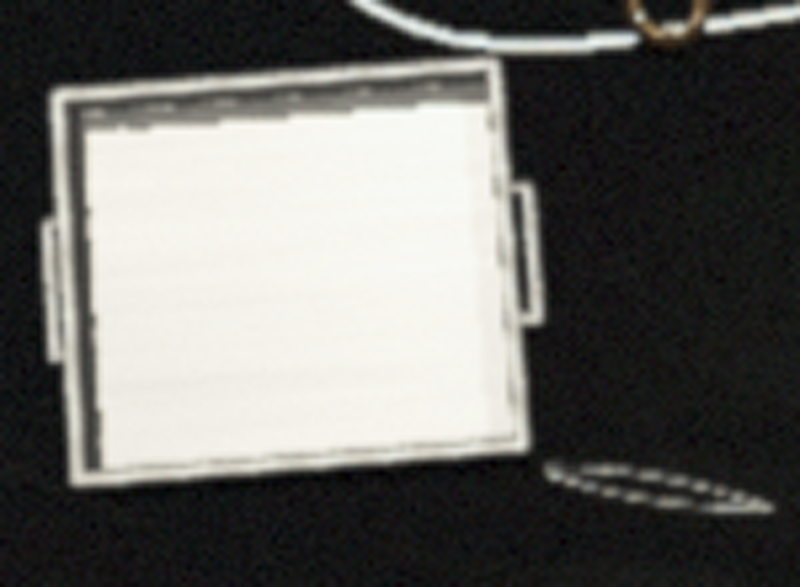

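```bash
python3 - <<'E'
from h import *
s=600/110
f=lambda x,y:((x+.5)/s-.5+295,(y+.5)/s-.5+165)
s2=800/150
g=lambda x,y:((x+.5)/s2-.5+150,(y+.5)/s2-.5+160)
P=np.array([ray('top',f(*p),.003) for p in [(48,100),(490,45),(560,492),(112,552)]]);print('pad',P.round(4),P.mean(0).round(4))
def ang(a,b): d=b-a;return np.degrees(np.arctan2(d[1],d[0])).round(2)
print('pad edges',[ang(P[i],P[(i+1)%4]) for i in range(4)])
print('cap',ray('top',f(357,276),.105))
for a,b in [((292,108),(320,460)),((140,299),(490,273)),((205,112),(385,97)),((235,470),(415,460)),((122,210),(130,380)),((490,190),(503,352))]:
    A=ray('top',f(*a),.038);B=ray('top',f(*b),.038);print(A.round(4),B.round(4),((A+B)/2).round(4),ang(A,B))
Q=np.array([ray('top',g(*p),.054) for p in [(52,92),(495,62),(528,448),(75,484)]]);print('pan',Q.round(4),Q.mean(0).round(4),[ang(Q[i],Q[(i+1)%4]) for i in range(4)])
im=cv2.imread('pics/scene0.png');cv2.imwrite('pics/sc.png',cv2.resize(im[140:200,250:340],(800,533),interpolation=cv2.INTER_CUBIC))
E
```

```text
pad [[ 0.6143 -0.0826  0.003 ]
 [ 0.6514 -0.3229  0.003 ]
 [ 0.4121 -0.3584  0.003 ]
 [ 0.3744 -0.1198  0.003 ]] [ 0.5131 -0.2209  0.003 ]
pad edges [np.float64(-81.22), np.float64(-171.55), np.float64(98.97), np.float64(8.81)]
cap [ 0.51935595 -0.21883101  0.105     ]
[ 0.6093 -0.2053  0.038 ] [ 0.4271 -0.2201  0.038 ] [ 0.5182 -0.2127  0.038 ] -175.36
[ 0.5073 -0.1264  0.038 ] [ 0.5259 -0.3089  0.038 ] [ 0.5166 -0.2177  0.038 ] -84.2
[ 0.6059 -0.1596  0.038 ] [ 0.6166 -0.2543  0.038 ] [ 0.6112 -0.207   0.038 ] -83.57
[ 0.4209 -0.1762  0.038 ] [ 0.4284 -0.2693  0.038 ] [ 0.4247 -0.2227  0.038 ] -85.35
[ 0.5533 -0.1166  0.038 ] [ 0.4654 -0.1216  0.038 ] [ 0.5094 -0.1191  0.038 ] -176.73
[ 0.5692 -0.3092  0.038 ] [ 0.4851 -0.3153  0.038 ] [ 0.5272 -0.3123  0.038 ] -175.84
pan [[0.6132 0.3292 0.054 ]
 [0.6359 0.0974 0.054 ]
 [0.4348 0.0744 0.054 ]
 [0.4102 0.307  0.054 ]] [0.5235 0.202  0.054 ] [np.float64(-84.39), np.float64(-173.48), np.float64(96.03), np.float64(6.24)]
```

View pics/sc.png

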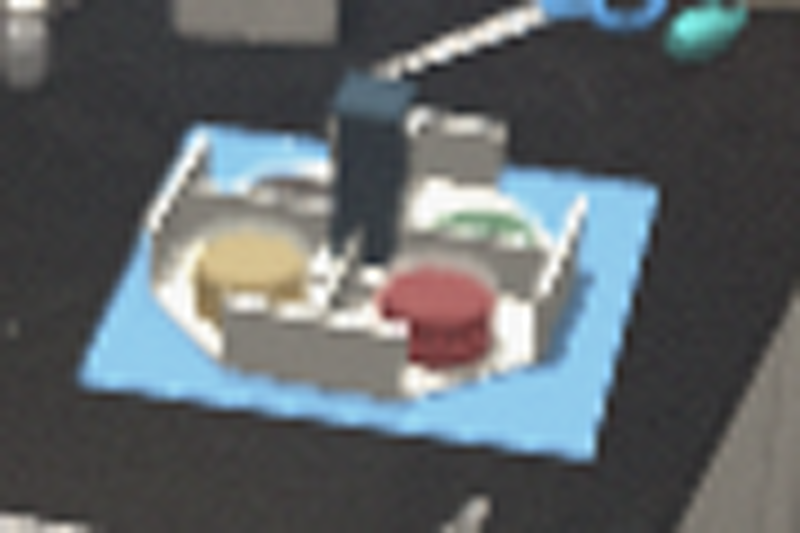

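Caddy centre is about (0.518,-0.216) with yaw about 4.8°. The red bay points to azimuth 140°, and the pan centre is about (0.5235,0.202) with yaw about 6°.

```bash
cat >> h.py <<'E'
from scipy.spatial.transform import Rotation as Ro
from plant import monitor
def q2R(q): return Ro.from_quat([q[1],q[2],q[3],q[0]])
def down(azx): # tool x azimuth deg, tool z down
    return Ro.from_euler('z',azx,degrees=True)*Ro.from_euler('x',180,degrees=True)
def go(p,R):
    s=monitor.state();R0=q2R(s['tool_rot']);d=R0.inv().apply(np.array(p)-s['tool_pos'])*100
    rv=(R0.inv()*R).as_rotvec();print('d cm',d.round(2),'rv',rv.round(4),'|rv|deg',np.degrees(np.linalg.norm(rv)).round(1))
def st():
    s=monitor.state();print(round(s['time'],2),s['tool_pos'].round(4),'axx',q2R(s['tool_rot']).as_matrix().round(3).tolist(),'j',s['joint_pos'].round(2),'F',s['contact_force'].round(1),'w',round(s['gripper_width'],3))
E
python3 -c "
from h import *
go([.5185,-.2165,.17],down(94.8))"
```

```text
d cm [ 41.58 -24.66   6.07] rv [-0.0014 -0.0014 -1.3128] |rv|deg 75.2
```

Request:
play_rows(
  commands=[
    {"dx": 4,"dy": -2.4,"dz": 0,"rz": -0.12},
    {"dx": 8,"dy": -4.8,"dz": 0,"rz": -0.25},
    {"dx": 12,"dy": -7.2,"rz": -0.38},
    {"dx": 16,"dy": -9.6,"rz": -0.51},
    {"dx": 20,"dy": -12,"rz": -0.64},
  ],
)

```text
invalid input
```

```bash
python3 -c "
from h import *
st();go([.5185,-.2165,.17],down(94.8))"
```

```text
0.1 [ 0.2094 -0.5883  0.2302] axx [[0.942, 0.335, -0.0], [0.335, -0.942, 0.002], [0.0, -0.002, -1.0]] j [-1.35  0.05  1.61  0.    1.48 -0.12] F [ 0.   0.2 -0.5] w 1.003
d cm [ 41.58 -24.66   6.07] rv [-0.0014 -0.0014 -1.3128] |rv|deg 75.2
```

All keys are needed in each row.

Request:
play_rows(
  commands=[
    {"dx": 4,"dy": -2.4,"dz": 0,"rx": 0,"ry": 0,"rz": -0.12,"claw": 0},
    {"dx": 8,"dy": -4.8,"dz": 0,"rx": 0,"ry": 0,"rz": -0.25,"claw": 0},
    {"dx": 12,"dy": -7.2,"dz": 0,"rx": 0,"ry": 0,"rz": -0.38,"claw": 0},
    {"dx": 16,"dy": -9.6,"dz": 0,"rx": 0,"ry": 0,"rz": -0.51,"claw": 0},
    {"dx": 20,"dy": -12,"dz": 0,"rx": 0,"ry": 0,"rz": -0.64,"claw": 0},
  ],
)

```text
time: 0.6
tool_pos: [0.3583, -0.4064, 0.2299]
tool_rot: [-0.001, 0.881, 0.474, 0.0]
contact_force: [0.6, -0.3, -0.8]
gripper_width: 0.999
```

```bash
python3 -c "
from h import *
st();go([.5185,-.2165,.17],down(94.8))"
```

```text
0.6 [ 0.3583 -0.4064  0.2299] axx [[0.551, 0.834, -0.001], [0.834, -0.551, 0.002], [0.002, -0.002, -1.0]] j [-0.99 -0.14  1.81  0.    1.48 -0.4 ] F [ 0.6 -0.3 -0.8] w 0.999
d cm [24.67  2.91  6.03] rv [-0.0012 -0.0022 -0.6678] |rv|deg 38.3
```

Request:
play_rows(
  commands=[
    {"dx": 5,"dy": 0.6,"dz": 0,"rx": 0,"ry": 0,"rz": -0.14,"claw": 0},
    {"dx": 10,"dy": 1.2,"dz": 0,"rx": 0,"ry": 0,"rz": -0.28,"claw": 0},
    {"dx": 15,"dy": 1.8,"dz": 1,"rx": 0,"ry": 0,"rz": -0.42,"claw": 0},
    {"dx": 20,"dy": 2.4,"dz": 2.5,"rx": 0,"ry": 0,"rz": -0.55,"claw": 0},
    {"dx": 24.7,"dy": 2.9,"dz": 4,"rx": 0,"ry": 0,"rz": -0.668,"claw": 0},
  ],
)

```text
time: 1.1
tool_pos: [0.5161, -0.2188, 0.1917]
tool_rot: [-0.001, 0.675, 0.738, 0.001]
contact_force: [1.1, -0.9, 0.6]
gripper_width: 0.998
```

Request:
play_rows(
  commands=[
    {"dx": 0,"dy": 0,"dz": 0,"rx": 0,"ry": 0,"rz": 0,"claw": 0},
  ],
)

```text
time: 1.2
tool_pos: [0.517, -0.2138, 0.1885]
tool_rot: [-0.003, 0.672, 0.741, 0.001]
contact_force: [-0.5, -0.1, 0.1]
gripper_width: 1.0
```

```bash
python3 -c "
from h import *
st();go([.5185,-.2165,.15],down(94.8))"
```

```text
1.2 [ 0.517  -0.2138  0.1885] axx [[-0.097, 0.995, -0.004], [0.995, 0.097, 0.006], [0.006, -0.003, -1.0]] j [-0.53 -0.07  1.81  0.    1.41 -0.62] F [-0.5 -0.1  0.1] w 1.0
d cm [-0.3   0.14  3.85] rv [-0.0031 -0.0063  0.0133] |rv|deg 0.9
```

Request:
play_rows(
  commands=[
    {"dx": -0.3,"dy": 0.1,"dz": 1,"rx": -0.003,"ry": -0.006,"rz": 0.013,"claw": 0},
    {"dx": -0.3,"dy": 0.1,"dz": 3,"rx": -0.003,"ry": -0.006,"rz": 0.013,"claw": 0},
    {"dx": -0.3,"dy": 0.1,"dz": 5.2,"rx": -0.003,"ry": -0.006,"rz": 0.013,"claw": 0},
    {"dx": -0.3,"dy": 0.1,"dz": 6.5,"rx": -0.003,"ry": -0.006,"rz": 0.013,"claw": 0},
    {"dx": -0.3,"dy": 0.1,"dz": 6.5,"rx": -0.003,"ry": -0.006,"rz": 0.013,"claw": 0},
  ],
)

```text
time: 1.7
tool_pos: [0.5159, -0.2163, 0.1205]
tool_rot: [-0.003, 0.678, 0.736, -0.001]
contact_force: [-0.7, -0.0, 0.6]
gripper_width: 0.998
```

```bash
python3 -c "
from h import *
from plant import grab_frame
im=grab_frame('top');st();go([.5185,-.2165,.0623],down(94.8))
im2=grab_frame('scene')
a=cv2.resize(im[140:280,260:430],(510,420));b=cv2.resize(im2[120:210,240:350],(660,540)) 
cv2.imwrite('pics/a1.png',a);cv2.imwrite('pics/b1.png',b)"
```

```text
1.75 [ 0.517  -0.2167  0.1223] axx [[-0.082, 0.997, -0.002], [0.997, 0.082, 0.001], [0.001, -0.002, -1.0]] j [-0.53 -0.01  1.86  0.    1.29 -0.61] F [-0.6 -0.2 -0.7] w 1.002
d cm [0.   0.17 6.  ] rv [-0.0021 -0.0015 -0.0014] |rv|deg 0.2
```

View pics/a1.png

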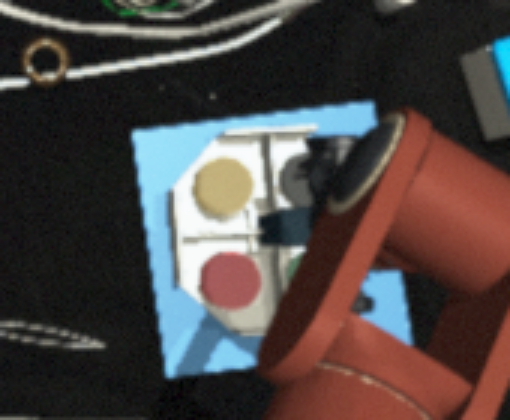

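View pics/b1.png

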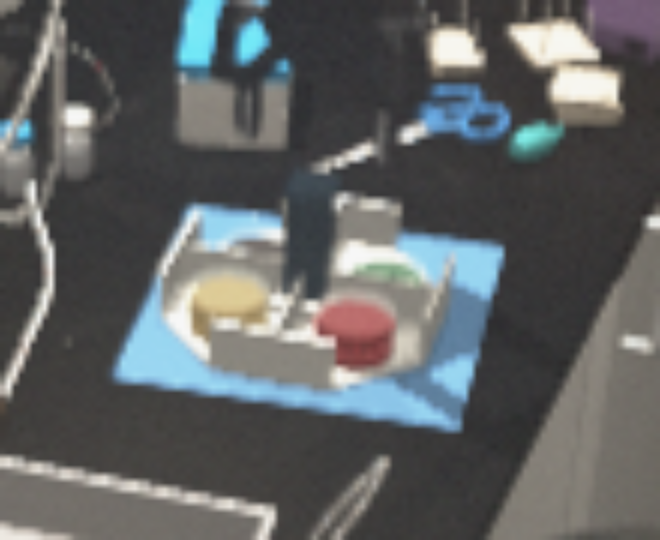

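The caddy is undisturbed and the fingers sit either side of the post, at (245,90) and (385,130) in the scene crop. I'll descend and grip.

Request:
play_rows(
  commands=[
    {"dx": 0,"dy": 0.15,"dz": 1,"rx": 0,"ry": 0,"rz": 0,"claw": 0},
    {"dx": 0,"dy": 0.15,"dz": 3,"rx": 0,"ry": 0,"rz": 0,"claw": 0},
    {"dx": 0,"dy": 0.15,"dz": 5,"rx": 0,"ry": 0,"rz": 0,"claw": 0},
    {"dx": 0,"dy": 0.15,"dz": 6,"rx": 0,"ry": 0,"rz": 0,"claw": 0},
    {"dx": 0,"dy": 0.15,"dz": 6,"rx": 0,"ry": 0,"rz": 0,"claw": 0},
  ],
)

```text
time: 2.3
tool_pos: [0.5185, -0.2165, 0.0622]
tool_rot: [-0.001, 0.677, 0.736, -0.0]
contact_force: [-1.1, 1.4, 0.0]
gripper_width: 1.003
```

```bash
python3 -c "
from h import *
st();go([.5185,-.2165,.0623],down(94.8))"
```

```text
2.3 [ 0.5185 -0.2165  0.0622] axx [[-0.083, 0.997, -0.002], [0.997, 0.083, 0.001], [0.002, -0.002, -1.0]] j [-0.53  0.07  1.89  0.    1.18 -0.61] F [-1.1  1.4  0. ] w 1.003
d cm [-0.    0.   -0.01] rv [-0.0023 -0.0017 -0.0012] |rv|deg 0.2
```

Request:
play_rows(
  commands=[
    {"dx": 0,"dy": 0,"dz": 0,"rx": 0,"ry": 0,"rz": 0,"claw": 0.3},
    {"dx": 0,"dy": 0,"dz": 0,"rx": 0,"ry": 0,"rz": 0,"claw": 0.5},
    {"dx": 0,"dy": 0,"dz": 0,"rx": 0,"ry": 0,"rz": 0,"claw": 0.6},
    {"dx": 0,"dy": 0,"dz": 0,"rx": 0,"ry": 0,"rz": 0,"claw": 0.7},
    {"dx": 0,"dy": 0,"dz": 0,"rx": 0,"ry": 0,"rz": 0,"claw": 1},
  ],
)

```text
time: 2.8
tool_pos: [0.5191, -0.2169, 0.0634]
tool_rot: [-0.001, 0.677, 0.736, -0.0]
contact_force: [-0.1, 0.3, 4.6]
gripper_width: 0.406
```

Request:
play_rows(
  commands=[
    {"dx": 0,"dy": 0,"dz": 0,"rx": 0,"ry": 0,"rz": 0,"claw": 1},
    {"dx": 0,"dy": 0,"dz": 0,"rx": 0,"ry": 0,"rz": 0,"claw": 1},
    {"dx": 0,"dy": 0,"dz": 0,"rx": 0,"ry": 0,"rz": 0,"claw": 1},
  ],
)

```text
time: 3.1
tool_pos: [0.5192, -0.2169, 0.0634]
tool_rot: [-0.0, 0.677, 0.736, -0.0]
contact_force: [0.0, 0.5, 1.1]
gripper_width: 0.405
```

```bash
python3 -c "
from h import *
st();go([.5185,-.2165,.1623],down(94.8))"
```

```text
3.1 [ 0.5192 -0.2169  0.0634] axx [[-0.083, 0.997, -0.001], [0.997, 0.083, 0.0], [0.0, -0.001, -1.0]] j [-0.53  0.07  1.89 -0.    1.18 -0.61] F [0.  0.5 1.1] w 0.405
d cm [ 0.05 -0.07 -9.89] rv [-0.0008 -0.0005 -0.0011] |rv|deg 0.1
```

Request:
play_rows(
  commands=[
    {"dx": 0,"dy": 0,"dz": -0.3,"rx": 0,"ry": 0,"rz": 0,"claw": 1},
    {"dx": 0,"dy": 0,"dz": -1,"rx": 0,"ry": 0,"rz": 0,"claw": 1},
    {"dx": 0,"dy": 0,"dz": -2,"rx": 0,"ry": 0,"rz": 0,"claw": 1},
    {"dx": 0,"dy": 0,"dz": -3,"rx": 0,"ry": 0,"rz": 0,"claw": 1},
    {"dx": 0,"dy": 0,"dz": -4,"rx": 0,"ry": 0,"rz": 0,"claw": 1},
  ],
)

```text
time: 3.6
tool_pos: [0.5194, -0.217, 0.1046]
tool_rot: [-0.0, 0.677, 0.736, -0.0]
contact_force: [-0.7, -0.4, -3.0]
gripper_width: 0.409
```

Request:
play_rows(
  commands=[
    {"dx": 0,"dy": 0,"dz": -1,"rx": 0,"ry": 0,"rz": 0,"claw": 1},
    {"dx": 0,"dy": 0,"dz": -2,"rx": 0,"ry": 0,"rz": 0,"claw": 1},
    {"dx": 0,"dy": 0,"dz": -3,"rx": 0,"ry": 0,"rz": 0,"claw": 1},
    {"dx": 0,"dy": 0,"dz": -3.6,"rx": 0,"ry": 0,"rz": 0,"claw": 1},
    {"dx": 0,"dy": 0,"dz": -3.6,"rx": 0,"ry": 0,"rz": 0,"claw": 1},
  ],
)

```text
time: 4.1
tool_pos: [0.5201, -0.2174, 0.1421]
tool_rot: [0.001, 0.677, 0.736, 0.0]
contact_force: [-0.3, -0.2, -3.1]
gripper_width: 0.407
```

```bash
python3 -c "
from h import *
from plant import grab_frame
im2=grab_frame('scene');st()
b=cv2.resize(im2[110:210,240:350],(660,600)) 
cv2.imwrite('pics/b2.png',b)"
```

```text
4.15 [ 0.5196 -0.2172  0.1411] axx [[-0.083, 0.997, 0.001], [0.997, 0.083, -0.0], [-0.0, 0.001, -1.0]] j [-0.53 -0.02  1.84 -0.    1.32 -0.61] F [ 0.3  0.2 -3. ] w 0.4
```

View pics/b2.png

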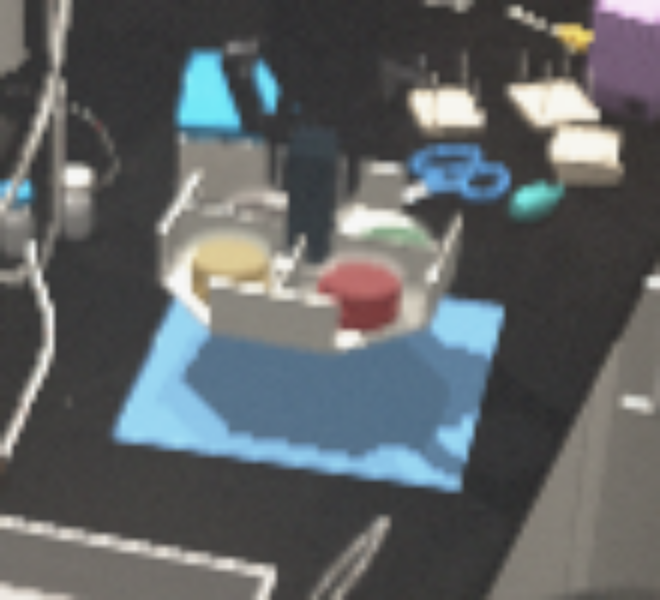

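Clean lift with all dishes in: red at (360,295) in the crop, straw at (230,262). Now I'll carry it to the pre-tip pose with a yaw of -44°, so the red corner points along the pan's long axis.

```bash
cat >> h.py <<'E'
def tip(th,lipd=-.045,lipz=.09,az=96.,lat=0.):
    a=np.radians(az);d=np.array([np.cos(a),np.sin(a),0]);z=np.array([0,0,1.]);t=np.radians(th)
    L=np.array([.5235,.202,0])+lipd*d+lat*np.cross(z,d)+lipz*z
    u=np.cos(t)*z+np.sin(t)*d;f=np.cos(t)*d-np.sin(t)*z
    p=L-.0976*f-.004*u+.0604*u
    R=Ro.from_rotvec(np.cross(z,d)*t)*down(az-45.1)   # level tool, then tilt
    return p,R
E
python3 -c "
from h import *
p,R=tip(0);print(p);go(p,R)
p,R=tip(38);print(p)"
```

```text
[0.53840576 0.06018118 0.1464    ]
d cm [27.48  4.16 -0.54] rv [7.000e-04 2.000e-04 7.651e-01] |rv|deg 43.8
[0.53261348 0.11529107 0.19453237]
```

Request:
play_rows(
  commands=[
    {"dx": 0.4,"dy": 0.1,"dz": -0.2,"rx": 0,"ry": 0,"rz": 0.01,"claw": 1},
    {"dx": 1.3,"dy": 0.2,"dz": -0.5,"rx": 0,"ry": 0,"rz": 0.04,"claw": 1},
    {"dx": 2.6,"dy": 0.4,"dz": -0.5,"rx": 0,"ry": 0,"rz": 0.07,"claw": 1},
    {"dx": 4.0,"dy": 0.6,"dz": -0.5,"rx": 0,"ry": 0,"rz": 0.11,"claw": 1},
    {"dx": 5.5,"dy": 0.8,"dz": -0.5,"rx": 0,"ry": 0,"rz": 0.15,"claw": 1},
  ],
)

```text
time: 4.65
tool_pos: [0.5227, -0.1608, 0.1454]
tool_rot: [-0.0, 0.731, 0.682, -0.0]
contact_force: [0.6, 0.2, -3.0]
gripper_width: 0.403
```

```bash
python3 -c "
from h import *
st();p,R=tip(0);go(p,R)"
```

```text
4.65 [ 0.5227 -0.1608  0.1454] axx [[0.07, 0.998, -0.001], [0.998, -0.07, 0.0], [0.0, -0.001, -1.0]] j [-0.43 -0.06  1.88  0.    1.33 -0.37] F [ 0.6  0.2 -3. ] w 0.403
d cm [22.16  0.03 -0.09] rv [-7.000e-04 -1.000e-04  6.128e-01] |rv|deg 35.1
```

Request:
play_rows(
  commands=[
    {"dx": 1.5,"dy": 0,"dz": -0.1,"rx": 0,"ry": 0,"rz": 0.042,"claw": 1},
    {"dx": 3.0,"dy": 0,"dz": -0.1,"rx": 0,"ry": 0,"rz": 0.084,"claw": 1},
    {"dx": 4.5,"dy": 0,"dz": -0.1,"rx": 0,"ry": 0,"rz": 0.126,"claw": 1},
    {"dx": 6.0,"dy": 0,"dz": -0.1,"rx": 0,"ry": 0,"rz": 0.168,"claw": 1},
    {"dx": 7.5,"dy": 0,"dz": -0.1,"rx": 0,"ry": 0,"rz": 0.21,"claw": 1},
  ],
)

```text
time: 5.15
tool_pos: [0.5274, -0.085, 0.1457]
tool_rot: [-0.001, 0.799, 0.601, -0.001]
contact_force: [0.5, 0.6, -3.9]
gripper_width: 0.405
```

```bash
python3 -c "
from h import *
st();p,R=tip(0);go(p,R)"
```

```text
5.15 [ 0.5274 -0.085   0.1457] axx [[0.278, 0.961, -0.002], [0.961, -0.278, 0.001], [0.0, -0.002, -1.0]] j [-0.3  -0.09  1.9   0.    1.33 -0.02] F [ 0.5  0.6 -3.9] w 0.405
d cm [14.25 -2.98 -0.06] rv [-2.100e-03  1.000e-04  4.007e-01] |rv|deg 23.0
```

Request:
play_rows(
  commands=[
    {"dx": 1.5,"dy": -0.3,"dz": -0.1,"rx": 0,"ry": 0,"rz": 0.042,"claw": 1},
    {"dx": 3.0,"dy": -0.6,"dz": -0.1,"rx": 0,"ry": 0,"rz": 0.084,"claw": 1},
    {"dx": 4.5,"dy": -0.9,"dz": -0.1,"rx": 0,"ry": 0,"rz": 0.126,"claw": 1},
    {"dx": 6.0,"dy": -1.2,"dz": -0.1,"rx": 0,"ry": 0,"rz": 0.168,"claw": 1},
    {"dx": 7.5,"dy": -1.5,"dz": -0.1,"rx": 0,"ry": 0,"rz": 0.21,"claw": 1},
  ],
)

```text
time: 5.65
tool_pos: [0.5333, -0.0078, 0.146]
tool_rot: [-0.001, 0.858, 0.513, -0.001]
contact_force: [-0.1, 0.0, -3.8]
gripper_width: 0.409
```

```bash
python3 -c "
from h import *
st();p,R=tip(0);go(p,R)"
```

```text
5.65 [ 0.5333 -0.0078  0.146 ] axx [[0.474, 0.881, -0.003], [0.881, -0.474, 0.001], [-0.001, -0.004, -1.0]] j [-0.15 -0.1   1.91  0.    1.34  0.34] F [-0.1  0.  -3.8] w 0.409
d cm [ 6.22 -2.77 -0.03] rv [-0.0035  0.0008  0.1887] |rv|deg 10.8
```

Request:
play_rows(
  commands=[
    {"dx": 1.4,"dy": -0.6,"dz": 0,"rx": 0,"ry": 0,"rz": 0.042,"claw": 1},
    {"dx": 2.8,"dy": -1.2,"dz": 0,"rx": 0,"ry": 0,"rz": 0.084,"claw": 1},
    {"dx": 4.1,"dy": -1.8,"dz": 0,"rx": -0.002,"ry": 0,"rz": 0.12,"claw": 1},
    {"dx": 5.1,"dy": -2.25,"dz": 0,"rx": -0.003,"ry": 0,"rz": 0.155,"claw": 1},
    {"dx": 5.8,"dy": -2.6,"dz": 0,"rx": -0.003,"ry": 0,"rz": 0.175,"claw": 1},
  ],
)

```text
time: 6.15
tool_pos: [0.5373, 0.0567, 0.1454]
tool_rot: [-0.001, 0.9, 0.436, -0.001]
contact_force: [0.4, 0.7, -4.0]
gripper_width: 0.403
```

Request:
play_rows(
  commands=[
    {"dx": 0.3,"dy": -0.1,"dz": 0,"rx": 0,"ry": 0,"rz": 0.01,"claw": 1},
    {"dx": 0.3,"dy": -0.1,"dz": 0,"rx": 0,"ry": 0,"rz": 0.01,"claw": 1},
    {"dx": 0.3,"dy": -0.1,"dz": 0,"rx": 0,"ry": 0,"rz": 0.01,"claw": 1},
  ],
)

```text
time: 6.45
tool_pos: [0.5382, 0.0595, 0.145]
tool_rot: [-0.001, 0.902, 0.431, -0.001]
contact_force: [-0.9, -0.5, -3.6]
gripper_width: 0.398
```

```bash
python3 -c "
from h import *
from plant import grab_frame
a=grab_frame('top');b=grab_frame('scene');st();p,R=tip(0);go(p,R)
for t in (5,10,15,20,25,30,35,40): print(t);go(*tip(t))
cv2.imwrite('pics/a3.png',cv2.resize(a[140:280,130:330],(800,560)))
cv2.imwrite('pics/b3.png',cv2.resize(b[150:280,190:350],(738,600)))
"
```

```text
6.55 [0.5383 0.0593 0.1453] axx [[0.629, 0.778, -0.003], [0.778, -0.629, -0.0], [-0.002, -0.002, -1.0]] j [-0.03 -0.08  1.89 -0.    1.33  0.65] F [ 0.7 -0.2 -3.2] w 0.403
d cm [ 0.07 -0.05 -0.11] rv [-0.0019  0.0018  0.0026] |rv|deg 0.2
5
d cm [ 0.44 -0.42 -0.94] rv [-0.0636 -0.0599  0.0028] |rv|deg 5.0
10
d cm [ 0.86 -0.85 -1.72] rv [-0.1254 -0.1216  0.0029] |rv|deg 10.0
15
d cm [ 1.33 -1.32 -2.45] rv [-0.1871 -0.1833  0.003 ] |rv|deg 15.0
20
d cm [ 1.85 -1.83 -3.11] rv [-0.2488 -0.245   0.0031] |rv|deg 20.0
25
d cm [ 2.4  -2.38 -3.71] rv [-0.3106 -0.3067  0.0032] |rv|deg 25.0
30
d cm [ 2.98 -2.97 -4.24] rv [-0.3723 -0.3684  0.0033] |rv|deg 30.0
35
d cm [ 3.6  -3.59 -4.69] rv [-0.434  -0.4301  0.0034] |rv|deg 35.0
40
d cm [ 4.24 -4.23 -5.07] rv [-0.4957 -0.4918  0.0034] |rv|deg 40.0
```

View pics/a3.png

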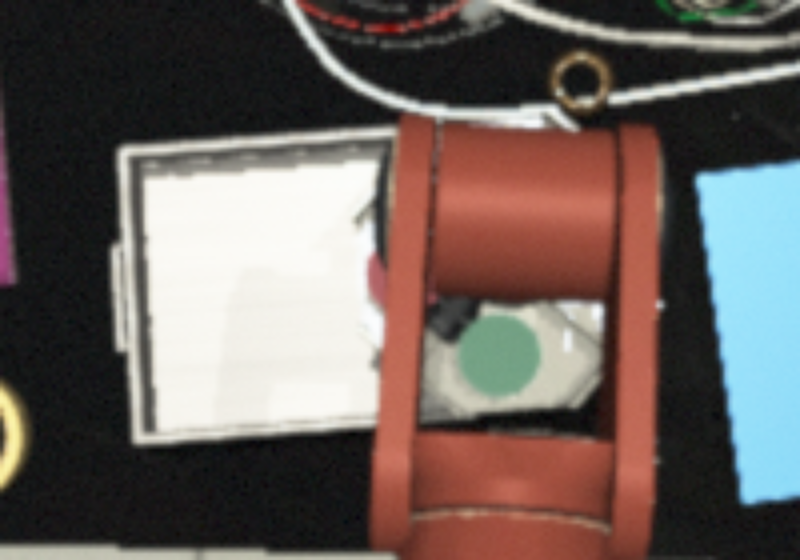

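View pics/b3.png

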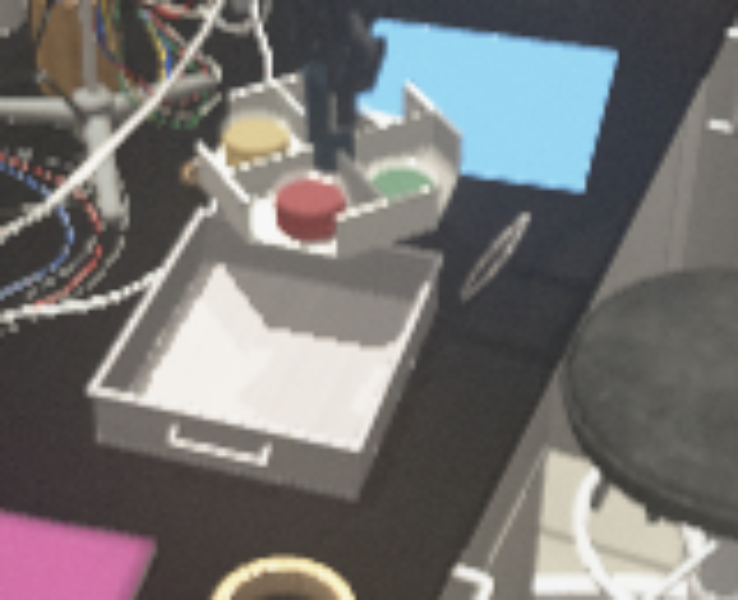

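The red bay (310,205) points into the pan, with the lip over it. I'll tilt in stages, keeping the lip fixed.

Request:
play_rows(
  commands=[
    {"dx": 0.2,"dy": -0.2,"dz": -0.4,"rx": -0.025,"ry": -0.023,"rz": 0,"claw": 1},
    {"dx": 0.4,"dy": -0.4,"dz": -0.9,"rx": -0.063,"ry": -0.06,"rz": 0,"claw": 1},
    {"dx": 0.7,"dy": -0.7,"dz": -1.4,"rx": -0.1,"ry": -0.096,"rz": 0,"claw": 1},
    {"dx": 1.0,"dy": -1.0,"dz": -2.0,"rx": -0.145,"ry": -0.141,"rz": 0,"claw": 1},
    {"dx": 1.3,"dy": -1.3,"dz": -2.45,"rx": -0.187,"ry": -0.183,"rz": 0,"claw": 1},
  ],
)

```text
time: 7.05
tool_pos: [0.5367, 0.0775, 0.1704]
tool_rot: [0.124, 0.895, 0.427, -0.043]
contact_force: [-0.0, -0.7, -3.4]
gripper_width: 0.403
```

```bash
python3 -c "
from h import *
st()
for t in (15,20,24,28,32,36,40): print(t);go(*tip(t))
"
```

```text
7.05 [0.5367 0.0775 0.1704] axx [[0.632, 0.775, 0.028], [0.753, -0.605, -0.259], [-0.183, 0.185, -0.966]] j [ 0.14 -0.07  1.86 -0.27  1.37  0.88] F [-0.  -0.7 -3.4] w 0.403
15
d cm [ 0.04 -0.05  0.05] rv [0.0019 0.0001 0.0018] |rv|deg 0.2
20
d cm [ 0.41 -0.42 -0.78] rv [-0.0598 -0.0615  0.0017] |rv|deg 4.9
24
d cm [ 0.75 -0.76 -1.41] rv [-0.1092 -0.1108  0.0017] |rv|deg 8.9
28
d cm [ 1.11 -1.12 -2.  ] rv [-0.1586 -0.1602  0.0016] |rv|deg 12.9
32
d cm [ 1.5  -1.52 -2.56] rv [-0.2081 -0.2095  0.0016] |rv|deg 16.9
36
d cm [ 1.92 -1.93 -3.07] rv [-0.2575 -0.2588  0.0015] |rv|deg 20.9
40
d cm [ 2.37 -2.38 -3.55] rv [-0.3069 -0.3081  0.0015] |rv|deg 24.9
```

Request:
play_rows(
  commands=[
    {"dx": 0.2,"dy": -0.2,"dz": -0.4,"rx": -0.03,"ry": -0.03,"rz": 0,"claw": 1},
    {"dx": 0.4,"dy": -0.4,"dz": -0.8,"rx": -0.06,"ry": -0.06,"rz": 0,"claw": 1},
    {"dx": 0.6,"dy": -0.6,"dz": -1.1,"rx": -0.085,"ry": -0.085,"rz": 0,"claw": 1},
    {"dx": 0.75,"dy": -0.75,"dz": -1.4,"rx": -0.11,"ry": -0.11,"rz": 0,"claw": 1},
    {"dx": 0.95,"dy": -0.95,"dz": -1.7,"rx": -0.135,"ry": -0.135,"rz": 0,"claw": 1},
  ],
)

```text
time: 7.55
tool_pos: [0.5349, 0.0949, 0.1834]
tool_rot: [0.213, 0.88, 0.419, -0.075]
contact_force: [1.0, -0.3, -2.5]
gripper_width: 0.404
```

```bash
python3 -c "
from h import *
from plant import grab_frame
b=grab_frame('scene');st()
for t in (28,32,36,40): print(t);go(*tip(t))
cv2.imwrite('pics/b4.png',cv2.resize(b[150:280,190:350],(738,600)))
"
```

```text
7.6 [0.5348 0.0959 0.1832] axx [[0.637, 0.77, 0.047], [0.706, -0.557, -0.436], [-0.31, 0.311, -0.898]] j [ 0.26 -0.03  1.83 -0.45  1.44  1.03] F [-1.5  0.5 -3.8] w 0.405
28
d cm [ 0.04 -0.06 -0.3 ] rv [-0.0232 -0.0252  0.0019] |rv|deg 2.0
32
d cm [ 0.36 -0.37 -0.96] rv [-0.0726 -0.0746  0.0018] |rv|deg 6.0
36
d cm [ 0.7  -0.71 -1.58] rv [-0.122  -0.1239  0.0018] |rv|deg 10.0
40
d cm [ 1.07 -1.08 -2.16] rv [-0.1714 -0.1732  0.0017] |rv|deg 14.0
```

View pics/b4.png

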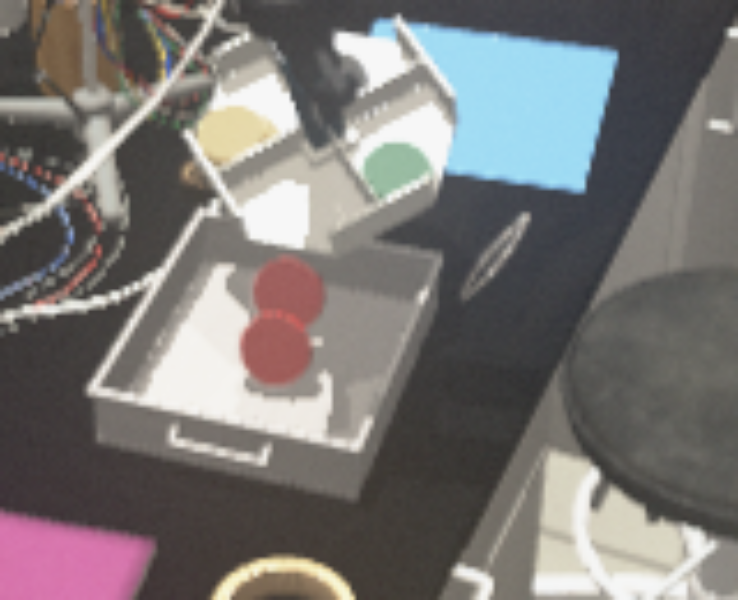

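Both red dishes have left at 26° and are dropping into the pan at (290,290) and (275,348). The straw and green dishes stayed. I'll hold briefly and check.

Request:
play_rows(
  commands=[
    {"dx": 0,"dy": 0,"dz": 0,"rx": 0,"ry": 0,"rz": 0,"claw": 1},
    {"dx": 0,"dy": 0,"dz": 0,"rx": 0,"ry": 0,"rz": 0,"claw": 1},
    {"dx": 0,"dy": 0,"dz": 0,"rx": 0,"ry": 0,"rz": 0,"claw": 1},
    {"dx": 0,"dy": 0,"dz": 0,"rx": 0,"ry": 0,"rz": 0,"claw": 1},
    {"dx": 0,"dy": 0,"dz": 0,"rx": 0,"ry": 0,"rz": 0,"claw": 1},
  ],
)

```text
time: 8.1
tool_pos: [0.5348, 0.0956, 0.1833]
tool_rot: [0.213, 0.879, 0.419, -0.075]
contact_force: [0.5, -0.3, -2.6]
gripper_width: 0.406
```

```bash
python3 -c "
from h import *
from plant import grab_frame
b=grab_frame('scene');a=grab_frame('top');st()
for t in (20,12,6,0): print(t);go(*tip(t,lipz=.1))
cv2.imwrite('pics/b5.png',np.hstack([cv2.resize(b[150:280,190:350],(400,325)),cv2.resize(a[140:280,130:330],(400,325))]))
"
```

```text
8.2 [0.5348 0.0957 0.1833] axx [[0.637, 0.769, 0.047], [0.706, -0.558, -0.436], [-0.309, 0.311, -0.899]] j [ 0.26 -0.03  1.83 -0.45  1.44  1.03] F [-0.7 -0.  -3.1] w 0.404
20
d cm [-0.78  0.76  0.18] rv [0.0755 0.0733 0.0017] |rv|deg 6.0
12
d cm [-1.16  1.14  1.66] rv [0.1743 0.172  0.0017] |rv|deg 14.0
6
d cm [-1.35  1.32  2.81] rv [0.2484 0.246  0.0018] |rv|deg 20.0
0
d cm [-1.45  1.42  3.98] rv [0.3226 0.3199 0.0019] |rv|deg 26.0
```

View pics/b5.png

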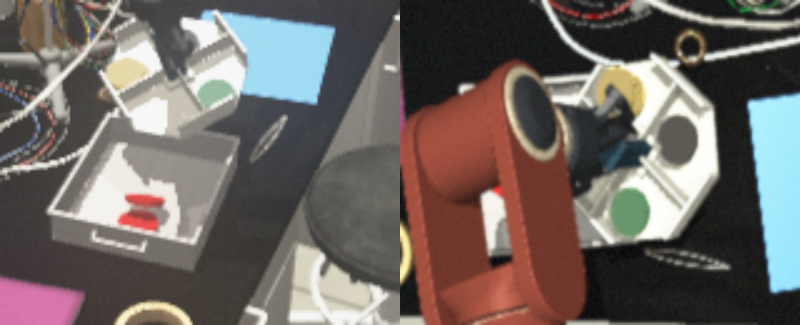

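Both reds are in the pan, possibly still settling. All four other dishes are visible in the caddy. Levelling now.

Request:
play_rows(
  commands=[
    {"dx": -0.3,"dy": 0.3,"dz": -0.1,"rx": 0.025,"ry": 0.025,"rz": 0,"claw": 1},
    {"dx": -0.8,"dy": 0.75,"dz": 0.2,"rx": 0.075,"ry": 0.073,"rz": 0,"claw": 1},
    {"dx": -0.95,"dy": 0.95,"dz": 0.9,"rx": 0.125,"ry": 0.123,"rz": 0,"claw": 1},
    {"dx": -1.15,"dy": 1.15,"dz": 1.65,"rx": 0.174,"ry": 0.172,"rz": 0,"claw": 1},
    {"dx": -1.25,"dy": 1.25,"dz": 2.2,"rx": 0.212,"ry": 0.21,"rz": 0,"claw": 1},
  ],
)

```text
time: 8.7
tool_pos: [0.5376, 0.0696, 0.1714]
tool_rot: [0.073, 0.9, 0.429, -0.026]
contact_force: [0.3, 0.1, -3.1]
gripper_width: 0.406
```

```bash
python3 -c "
from h import *
st();go(*tip(0,lipz=.1))
"
```

```text
8.7 [0.5376 0.0696 0.1714] axx [[0.631, 0.776, 0.016], [0.769, -0.621, -0.153], [-0.108, 0.109, -0.988]] j [ 0.07 -0.09  1.86 -0.16  1.37  0.78] F [ 0.3  0.1 -3.1] w 0.406
d cm [-0.5   0.48  1.63] rv [0.1095 0.1088 0.0013] |rv|deg 8.8
```

Request:
play_rows(
  commands=[
    {"dx": -0.2,"dy": 0.2,"dz": 0.5,"rx": 0.04,"ry": 0.04,"rz": 0,"claw": 1},
    {"dx": -0.4,"dy": 0.35,"dz": 1.1,"rx": 0.075,"ry": 0.075,"rz": 0,"claw": 1},
    {"dx": -0.5,"dy": 0.5,"dz": 1.6,"rx": 0.11,"ry": 0.109,"rz": 0,"claw": 1},
    {"dx": -0.5,"dy": 0.5,"dz": 1.6,"rx": 0.11,"ry": 0.109,"rz": 0,"claw": 1},
    {"dx": -0.5,"dy": 0.5,"dz": 1.6,"rx": 0.11,"ry": 0.109,"rz": 0,"claw": 1},
  ],
)

```text
time: 9.2
tool_pos: [0.5385, 0.0598, 0.1567]
tool_rot: [0.0, 0.903, 0.43, -0.0]
contact_force: [1.1, -0.1, -2.8]
gripper_width: 0.402
```

```bash
python3 -c "
from h import *
from plant import grab_frame
b=grab_frame('scene');a=grab_frame('top');st()
go([.517,-.218,.15],down(94.8))
cv2.imwrite('pics/b6.png',np.hstack([cv2.resize(b[150:280,190:350],(400,325)),cv2.resize(a[140:280,130:330],(400,325))]))
"
```

```text
9.3 [0.5386 0.0604 0.157 ] axx [[0.629, 0.777, 0.0], [0.777, -0.629, -0.0], [-0.0, 0.0, -1.0]] j [-0.03 -0.09  1.88 -0.    1.35  0.66] F [-0.6  0.3 -3.4] w 0.404
d cm [-23.    15.84   0.72] rv [ 2.000e-04  4.000e-04 -7.643e-01] |rv|deg 43.8
```

View pics/b6.png

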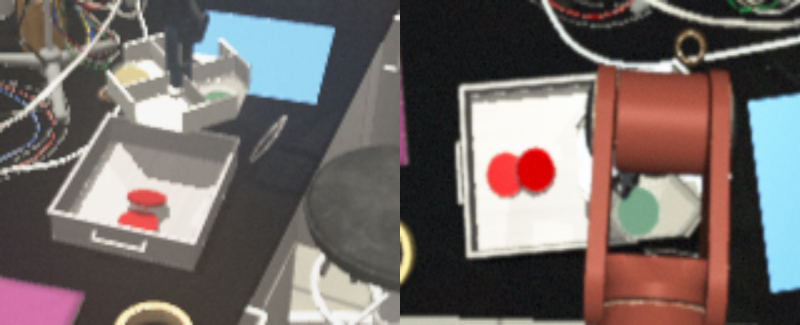

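Reds rest in the pan at about (505,175) and (537,170) in the right panel, slightly overlapping. Returning to the pad.

Request:
play_rows(
  commands=[
    {"dx": -0.4,"dy": 0.25,"dz": 0,"rx": 0,"ry": 0,"rz": -0.012,"claw": 1},
    {"dx": -1.2,"dy": 0.8,"dz": 0,"rx": 0,"ry": 0,"rz": -0.04,"claw": 1},
    {"dx": -2.3,"dy": 1.6,"dz": 0,"rx": 0,"ry": 0,"rz": -0.075,"claw": 1},
    {"dx": -3.5,"dy": 2.4,"dz": 0,"rx": 0,"ry": 0,"rz": -0.115,"claw": 1},
    {"dx": -4.8,"dy": 3.3,"dz": 0,"rx": 0,"ry": 0,"rz": -0.16,"claw": 1},
  ],
)

```text
time: 9.8
tool_pos: [0.5341, 0.0022, 0.1573]
tool_rot: [0.001, 0.864, 0.503, -0.0]
contact_force: [-0.6, 0.3, -3.3]
gripper_width: 0.404
```

```bash
python3 -c "
from h import *
st();go([.515,-.219,.15],down(94.8))"
```

```text
9.8 [0.5341 0.0022 0.1573] axx [[0.494, 0.869, 0.0], [0.869, -0.494, -0.001], [-0.001, 0.001, -1.0]] j [-0.13 -0.11  1.9  -0.    1.35  0.38] F [-0.6  0.3 -3.3] w 0.404
d cm [-20.17   9.27   0.76] rv [ 0.0007  0.0009 -0.6007] |rv|deg 34.4
```

Request:
play_rows(
  commands=[
    {"dx": -1.4,"dy": 0.65,"dz": 0,"rx": 0,"ry": 0,"rz": -0.042,"claw": 1},
    {"dx": -2.8,"dy": 1.3,"dz": 0,"rx": 0,"ry": 0,"rz": -0.084,"claw": 1},
    {"dx": -4.2,"dy": 1.95,"dz": 0,"rx": 0,"ry": 0,"rz": -0.126,"claw": 1},
    {"dx": -5.6,"dy": 2.6,"dz": 0,"rx": 0,"ry": 0,"rz": -0.168,"claw": 1},
    {"dx": -7.0,"dy": 3.2,"dz": 0,"rx": 0,"ry": 0,"rz": -0.21,"claw": 1},
  ],
)

```text
time: 10.3
tool_pos: [0.5273, -0.075, 0.1578]
tool_rot: [0.001, 0.806, 0.592, -0.0]
contact_force: [-0.4, -0.7, -2.8]
gripper_width: 0.403
```

```bash
python3 -c "
from h import *
st();go([.515,-.219,.15],down(94.8))"
```

```text
10.3 [ 0.5273 -0.075   0.1578] axx [[0.299, 0.954, 0.001], [0.954, -0.299, -0.002], [-0.002, 0.001, -1.0]] j [-0.28 -0.11  1.9  -0.    1.35  0.02] F [-0.4 -0.7 -2.8] w 0.403
d cm [-14.11   3.13   0.8 ] rv [ 0.001   0.0017 -0.3876] |rv|deg 22.2
```

Request:
play_rows(
  commands=[
    {"dx": -1.5,"dy": 0.35,"dz": 0,"rx": 0,"ry": 0,"rz": -0.042,"claw": 1},
    {"dx": -3.0,"dy": 0.7,"dz": 0,"rx": 0,"ry": 0,"rz": -0.084,"claw": 1},
    {"dx": -4.5,"dy": 1.0,"dz": 0,"rx": 0,"ry": 0,"rz": -0.126,"claw": 1},
    {"dx": -6.0,"dy": 1.35,"dz": 0,"rx": 0,"ry": 0,"rz": -0.168,"claw": 1},
    {"dx": -7.5,"dy": 1.7,"dz": 0,"rx": 0,"ry": 0,"rz": -0.21,"claw": 1},
  ],
)

```text
time: 10.8
tool_pos: [0.5211, -0.1521, 0.1582]
tool_rot: [0.001, 0.738, 0.674, -0.001]
contact_force: [0.7, 0.1, -3.0]
gripper_width: 0.407
```

```bash
python3 -c "
from h import *
st();go([.515,-.219,.15],down(94.8))"
```

```text
10.8 [ 0.5211 -0.1521  0.1582] axx [[0.091, 0.996, 0.001], [0.996, -0.091, -0.003], [-0.003, 0.001, -1.0]] j [-0.42 -0.09  1.88 -0.    1.35 -0.33] F [ 0.7  0.1 -3. ] w 0.407
d cm [-6.71 -0.    0.84] rv [ 0.001   0.0026 -0.1746] |rv|deg 10.0
```

Request:
play_rows(
  commands=[
    {"dx": -1.5,"dy": 0,"dz": 0.2,"rx": 0,"ry": 0,"rz": -0.042,"claw": 1},
    {"dx": -3.0,"dy": 0,"dz": 0.4,"rx": 0,"ry": 0,"rz": -0.084,"claw": 1},
    {"dx": -4.3,"dy": 0,"dz": 0.6,"rx": 0,"ry": 0.001,"rz": -0.12,"claw": 1},
    {"dx": -5.4,"dy": 0,"dz": 0.8,"rx": 0,"ry": 0.002,"rz": -0.15,"claw": 1},
    {"dx": -6.2,"dy": 0,"dz": 0.8,"rx": 0.001,"ry": 0.003,"rz": -0.165,"claw": 1},
  ],
)

```text
time: 11.3
tool_pos: [0.5153, -0.2144, 0.1503]
tool_rot: [-0.0, 0.68, 0.733, -0.0]
contact_force: [-0.3, 0.0, -4.1]
gripper_width: 0.402
```

Request:
play_rows(
  commands=[
    {"dx": -0.3,"dy": 0,"dz": 0,"rx": 0,"ry": 0,"rz": 0,"claw": 1},
    {"dx": -0.3,"dy": 0,"dz": 0,"rx": 0,"ry": 0,"rz": 0,"claw": 1},
    {"dx": -0.3,"dy": 0,"dz": 0,"rx": 0,"ry": 0,"rz": 0,"claw": 1},
  ],
)

```text
time: 11.6
tool_pos: [0.5157, -0.217, 0.1504]
tool_rot: [-0.0, 0.68, 0.733, -0.0]
contact_force: [-0.5, 0.3, -2.8]
gripper_width: 0.401
```

```bash
python3 -c "
from h import *
from plant import grab_frame
b=grab_frame('scene');st();go([.515,-.219,.0634],down(94.8))
cv2.imwrite('pics/b7.png',cv2.resize(b[110:210,240:350],(660,600)))"
```

```text
11.65 [ 0.5157 -0.2169  0.1504] axx [[-0.076, 0.997, -0.0], [0.997, 0.076, 0.0], [0.0, -0.0, -1.0]] j [-0.53 -0.04  1.84 -0.    1.34 -0.61] F [ 0.   0.8 -3.7] w 0.4
d cm [-0.2  -0.08  8.7 ] rv [-0.0004 -0.0001 -0.0078] |rv|deg 0.4
```

View pics/b7.png

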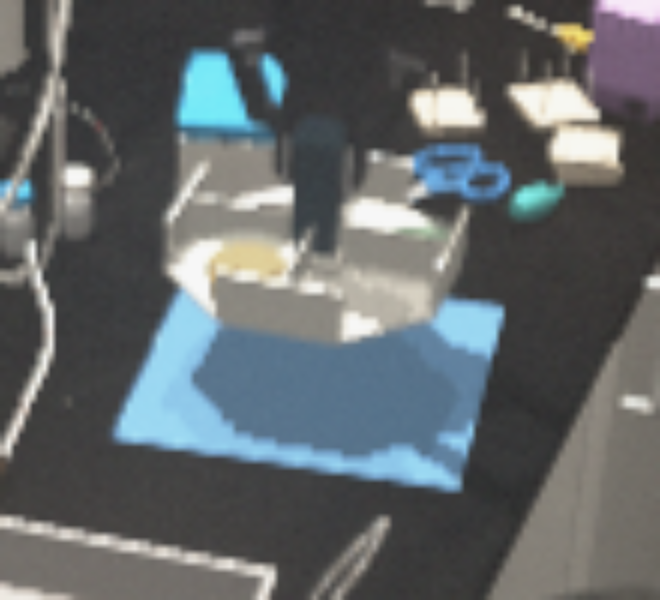

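The caddy is level above the pad. The straw and green dishes are inside, and the red bay is empty. Lowering gently.

Request:
play_rows(
  commands=[
    {"dx": 0,"dy": 0,"dz": 0.4,"rx": 0,"ry": 0,"rz": 0,"claw": 1},
    {"dx": 0,"dy": 0,"dz": 1.4,"rx": 0,"ry": 0,"rz": 0,"claw": 1},
    {"dx": 0,"dy": 0,"dz": 2.8,"rx": 0,"ry": 0,"rz": 0,"claw": 1},
    {"dx": 0,"dy": 0,"dz": 4.2,"rx": 0,"ry": 0,"rz": 0,"claw": 1},
    {"dx": 0,"dy": 0,"dz": 5.3,"rx": 0,"ry": 0,"rz": 0,"claw": 1},
  ],
)

```text
time: 12.15
tool_pos: [0.5146, -0.2163, 0.0948]
tool_rot: [-0.002, 0.68, 0.733, -0.0]
contact_force: [0.2, -0.5, -3.8]
gripper_width: 0.404
```

Request:
play_rows(
  commands=[
    {"dx": 0,"dy": 0,"dz": 0.8,"rx": 0,"ry": 0,"rz": 0,"claw": 1},
    {"dx": 0,"dy": 0,"dz": 1.4,"rx": 0,"ry": 0,"rz": 0,"claw": 1},
    {"dx": 0,"dy": 0,"dz": 1.9,"rx": 0,"ry": 0,"rz": 0,"claw": 1},
    {"dx": 0,"dy": 0,"dz": 2.2,"rx": 0,"ry": 0,"rz": 0,"claw": 1},
    {"dx": 0,"dy": 0,"dz": 2.2,"rx": 0,"ry": 0,"rz": 0,"claw": 1},
  ],
)

```text
time: 12.65
tool_pos: [0.5146, -0.2163, 0.0727]
tool_rot: [-0.002, 0.68, 0.733, -0.0]
contact_force: [0.5, 0.2, -3.5]
gripper_width: 0.405
```

```bash
python3 -c "
from h import *
st();go([.515,-.219,.0634],down(94.8))"
```

```text
12.65 [ 0.5146 -0.2163  0.0727] axx [[-0.076, 0.997, -0.003], [0.997, 0.076, 0.002], [0.002, -0.003, -1.0]] j [-0.53  0.05  1.89 -0.    1.2  -0.61] F [ 0.5  0.2 -3.5] w 0.405
d cm [-0.27  0.02  0.93] rv [-0.0028 -0.0019 -0.0079] |rv|deg 0.5
```

Request:
play_rows(
  commands=[
    {"dx": 0,"dy": 0,"dz": 0.3,"rx": -0.003,"ry": -0.002,"rz": 0,"claw": 1},
    {"dx": 0,"dy": 0,"dz": 0.5,"rx": -0.003,"ry": -0.002,"rz": 0,"claw": 1},
    {"dx": 0,"dy": 0,"dz": 0.7,"rx": -0.003,"ry": -0.002,"rz": 0,"claw": 1},
    {"dx": 0,"dy": 0,"dz": 0.8,"rx": -0.003,"ry": -0.002,"rz": 0,"claw": 1},
    {"dx": 0,"dy": 0,"dz": 0.8,"rx": -0.003,"ry": -0.002,"rz": 0,"claw": 1},
  ],
)

```text
time: 13.15
tool_pos: [0.5144, -0.2163, 0.0645]
tool_rot: [-0.0, 0.68, 0.733, -0.0]
contact_force: [-0.1, -0.1, -3.5]
gripper_width: 0.405
```

Request:
play_rows(
  commands=[
    {"dx": 0,"dy": 0,"dz": 0.1,"rx": 0,"ry": 0,"rz": 0,"claw": 1},
    {"dx": 0,"dy": 0,"dz": 0.1,"rx": 0,"ry": 0,"rz": 0,"claw": 1},
  ],
)

```text
time: 13.35
tool_pos: [0.5144, -0.2163, 0.0635]
tool_rot: [-0.0, 0.68, 0.733, -0.0]
contact_force: [0.8, 1.1, -2.8]
gripper_width: 0.404
```

Not quite in contact yet.

Request:
play_rows(
  commands=[
    {"dx": 0,"dy": 0,"dz": 0.05,"rx": 0,"ry": 0,"rz": 0,"claw": 1},
    {"dx": 0,"dy": 0,"dz": 0.1,"rx": 0,"ry": 0,"rz": 0,"claw": 1},
    {"dx": 0,"dy": 0,"dz": 0.1,"rx": 0,"ry": 0,"rz": 0,"claw": 1},
  ],
)

```text
time: 13.65
tool_pos: [0.5151, -0.2167, 0.0634]
tool_rot: [0.001, 0.68, 0.733, 0.0]
contact_force: [-1.1, -0.6, 0.6]
gripper_width: 0.412
```

The pad is taking the weight now. Opening.

Request:
play_rows(
  commands=[
    {"dx": 0,"dy": 0,"dz": 0,"rx": 0,"ry": 0,"rz": 0,"claw": 0.55},
    {"dx": 0,"dy": 0,"dz": 0,"rx": 0,"ry": 0,"rz": 0,"claw": 0.45},
    {"dx": 0,"dy": 0,"dz": 0,"rx": 0,"ry": 0,"rz": 0,"claw": 0.3},
    {"dx": 0,"dy": 0,"dz": 0,"rx": 0,"ry": 0,"rz": 0,"claw": 0},
    {"dx": 0,"dy": 0,"dz": 0,"rx": 0,"ry": 0,"rz": 0,"claw": 0},
  ],
)

```text
time: 14.15
tool_pos: [0.515, -0.2166, 0.0633]
tool_rot: [0.001, 0.68, 0.733, 0.0]
contact_force: [1.0, 0.8, -0.2]
gripper_width: 0.991
```

Request:
play_rows(
  commands=[
    {"dx": 0,"dy": 0,"dz": 0,"rx": 0,"ry": 0,"rz": 0,"claw": 0},
    {"dx": 0,"dy": 0,"dz": 0,"rx": 0,"ry": 0,"rz": 0,"claw": 0},
    {"dx": 0,"dy": 0,"dz": 0,"rx": 0,"ry": 0,"rz": 0,"claw": 0},
  ],
)

```text
time: 14.45
tool_pos: [0.515, -0.2167, 0.0633]
tool_rot: [0.001, 0.68, 0.733, 0.0]
contact_force: [-0.2, 0.2, -0.2]
gripper_width: 0.999
```

Request:
play_rows(
  commands=[
    {"dx": 0,"dy": 0,"dz": -1,"rx": 0,"ry": 0,"rz": 0,"claw": 0},
    {"dx": 0,"dy": 0,"dz": -3,"rx": 0,"ry": 0,"rz": 0,"claw": 0},
    {"dx": 0,"dy": 0,"dz": -6,"rx": 0,"ry": 0,"rz": 0,"claw": 0},
    {"dx": 0,"dy": 0,"dz": -9,"rx": 0,"ry": 0,"rz": 0,"claw": 0},
    {"dx": 0,"dy": 0,"dz": -12,"rx": 0,"ry": 0,"rz": 0,"claw": 0},
  ],
)

```text
time: 14.95
tool_pos: [0.5149, -0.2165, 0.1853]
tool_rot: [0.001, 0.68, 0.733, 0.0]
contact_force: [0.3, -0.2, -0.1]
gripper_width: 0.999
```

Request:
play_rows(
  commands=[
    {"dx": -4,"dy": 0,"dz": -3,"rx": 0,"ry": 0,"rz": 0,"claw": 0},
    {"dx": -8,"dy": 0,"dz": -5,"rx": 0,"ry": 0,"rz": 0,"claw": 0},
    {"dx": -12,"dy": 0,"dz": -5,"rx": 0,"ry": 0,"rz": 0,"claw": 0},
    {"dx": -16,"dy": 0,"dz": -5,"rx": 0,"ry": 0,"rz": 0,"claw": 0},
    {"dx": -20,"dy": 0,"dz": -5,"rx": 0,"ry": 0,"rz": 0,"claw": 0},
  ],
)

```text
time: 15.45
tool_pos: [0.5301, -0.4176, 0.237]
tool_rot: [0.002, 0.68, 0.733, 0.0]
contact_force: [0.6, -0.2, 0.6]
gripper_width: 0.999
```

Request:
play_rows(
  commands=[
    {"dx": 0,"dy": 0,"dz": 0,"rx": 0,"ry": 0,"rz": 0,"claw": 0},
    {"dx": 0,"dy": 0,"dz": 0,"rx": 0,"ry": 0,"rz": 0,"claw": 0},
    {"dx": 0,"dy": 0,"dz": 0,"rx": 0,"ry": 0,"rz": 0,"claw": 0},
  ],
)

```text
time: 15.75
tool_pos: [0.5301, -0.4167, 0.2374]
tool_rot: [0.002, 0.68, 0.734, 0.0]
contact_force: [0.7, 0.6, 0.0]
gripper_width: 0.995
```

```bash
python3 -c "
from h import *
from plant import grab_frame
b=grab_frame('scene');a=grab_frame('top');st()
cv2.imwrite('pics/b8.png',cv2.resize(b[130:280,190:350],(640,600)))
cv2.imwrite('pics/a8.png',cv2.resize(a[140:290,130:400],(800,444)))
"
```

```text
15.85 [ 0.5303 -0.4163  0.2374] axx [[-0.077, 0.997, 0.003], [0.997, 0.077, -0.002], [-0.002, 0.003, -1.0]] j [-0.78  0.16  1.49  0.    1.49 -0.85] F [ 0.6 -0.4  0.4] w 1.001
```

View pics/b8.png

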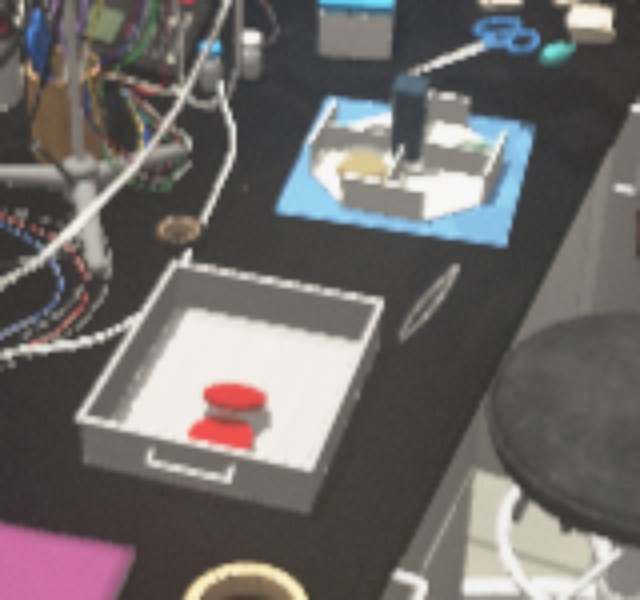

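View pics/a8.png

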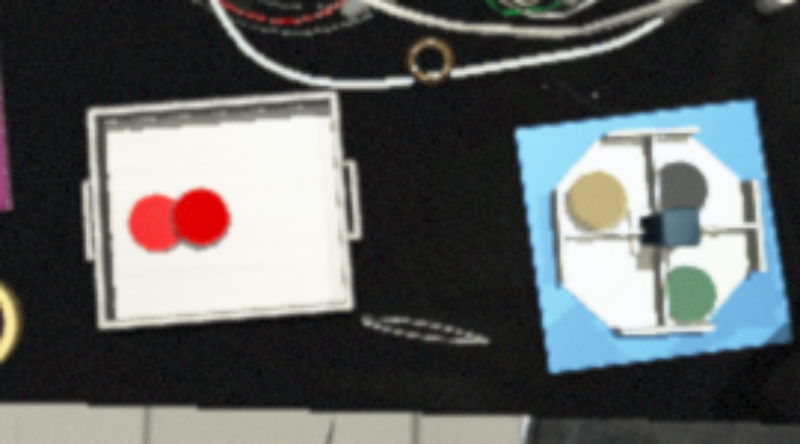

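Everything looks in place. The straw stack at (597,200) looks slightly large, so I'll zoom in to check it lies flat.

```bash
python3 -c "
from h import *
from plant import grab_frame
b=grab_frame('scene');a=grab_frame('top')
cv2.imwrite('pics/z.png',np.hstack([cv2.resize(a[175:265,305:395],(400,400),interpolation=2),cv2.resize(b[145:190,262:307],(400,400),interpolation=2)]))
def c(im,lo,hi,box):
    m=cv2.inRange(cv2.cvtColor(im,cv2.COLOR_BGR2HSV),lo,hi);x0,y0,x1,y1=box
    k=np.zeros_like(m);k[y0:y1,x0:x1]=m[y0:y1,x0:x1]
    n,l,s,ce=cv2.connectedComponentsWithStats(k);i=1+np.argmax(s[1:,4]);return ce[i],s[i]
import h
for nm,lo,hi in(('straw',(12,60,80),(32,255,255)),('green',(60,50,60),(85,255,255))):
  for im,p in((a,'now'),(cv2.imread('pics/top0.png'),'start')):
    ce,s=c(im,lo,hi,(310,175,392,262));print(nm,p,ce.round(1),s,ray('top',ce,.034 if nm=='straw' else .019).round(4))
"
```

```text
straw now [331.3 207.3] [322 198  20  19 291] [ 0.5429 -0.1583  0.034 ]
straw start [333.8 201.8] [325 193  19  19 287] [ 0.5585 -0.1655  0.034 ]
green now [362.4 238.6] [355 230  16  18 234] [ 0.4562 -0.252   0.019 ]
green start [364.7 232.1] [356 223  18  19 264] [ 0.475  -0.2587  0.019 ]
```

View pics/z.png

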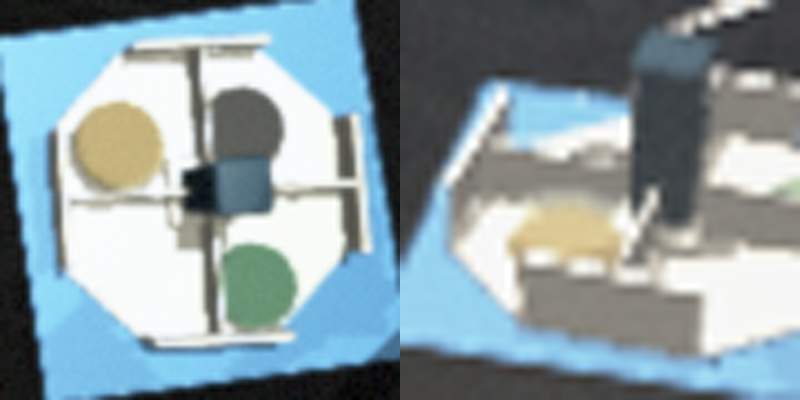

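```bash
python3 -c "
from plant import ticket
print(ticket.job_done())"
```

```text
the job is handed in; nothing more can be done
None
```

I tipped both red dishes into the discard pan and put the caddy back on its blue pad with the other four dishes in it. I've handed the job in; no verdict was reported. The robot clock read about 16 s, well under the 56 s limit.

I gripped the caddy by its post, carried it over the pan and turned it so the red bay pointed along the pan. At about 26° of tilt both red dishes slid out. I then levelled the caddy, lowered it until the pad took its weight, let go and moved the arm clear.

**Last checks from the camera images:**
- **Red dishes:** both are well inside the pan, at rest, with one partly leaning on the other.
- **Caddy:** it stands level on the pad, about 5 mm from the pad's centre going by the tool position.
- **Other dishes:** straw, green and black lie in their bays. The straw and green ones have slid against their walls. The straw pair shows the same size from above as at the start, so I take it as still two stacked dishes; I did not see the lower one separately.
- **Bystanders:** the tweezers and beige tape look unmoved by eye. I did not measure them, and I did not check the black tape.

**One reading disagreed:** the gripper showed an opening of about 0.40 while holding the post, where a 30 mm post should give about 0.35. The caddy did not slip, so I carried on.

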